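# Clamp up a bakelite lampholder

### The job

Stand the black bakelite lampholder upright in the middle of the round anvil of the clamp. Then lift the knobbed handle of the hold-open bolt clear of its notch, slide the bolt fully out from under the raised clamp arm and let the handle down in the other notch. Then swing the arm down (it stays where it is left) until its rubber foot holds the lampholder firmly, with about 10 N and never over 20 N as bakelite cracks, leaving everything else on the counter where it is.

Things in the scene. Friction and masses are not known exactly. Their poses are not given: they have to be found in the camera images.
- holder_mid (a point): Loose black bakelite lampholder: solid stepped cylinder standing upright, 30 mm tall, 60 g. Lower body 42 mm wide, 18 mm tall, then tapering to a 30 mm wide neck with two short brass pins. This point is its centre, 15 mm above its underside; z is up. A metal ring and an amber tube of like size stand near; which of three spots is whose varies. Free 40 mm round it.
- anvil_top (a point): Centre of the top of the anvil, a flat steel disc 52 mm wide, 15 mm above the counter, on the base plate of the fixed clamp jig (placed and turned at random). Axes: x from the anvil to the arm's hinge, y to the bolt side, z up. In this frame, mm: base plate top at z -5, spans x -55..130, y -48..48, and under the bolt x 20..80, y 48..210.
- hinge_mid (a point): Middle of the clamp arm's hinge axis, which is parallel to the jig's y, between two posts 88 mm tall. In the anvil's frame at x 100, y 0, z 57 mm. Axes as the anvil's.
- clamp: Steel clamp arm, origin on the hinge axis; own -x runs along it to its free end at 190 mm, own z is its upper side. 12 mm thick, 28 wide. Level over the anvil when its axes match the anvil's; starts raised 1.45 to 1.6 rad about y, free end high; pushed on its upper side, the free end swings down towards the robot side. While the bolt is in, the arm stops on its rod 0.7 rad up.
- paddle (a point): On the upper face of the paddle, the flat widened free end of the clamp arm (44 mm wide, 148 to 190 mm from the hinge), 172 mm from the hinge and 6 mm above the arm's centre line. Axes as the arm's. Push here. A friction hinge holds the arm wherever it is left: drag at the paddle 7 to 8 N while it moves, less felt at rest. Over 17 N at the foot it slips back when released.
- spindle_top (a point): Top of the collar of the screw spindle in the arm, 100 mm from the hinge, 16 mm above its centre line; below is a sprung rubber foot 22 mm wide (6 N/mm). Its setting is not known: the underside hangs 19 to 35 mm below the centre line, so it meets the loaded lampholder with the arm 0.1 rad above to 0.09 below level; touch tells. 10 N at the foot adds 6 N and 3 mm at the paddle.
- rod_mid (a point): On the bolt's axis, parallel to the jig's y, mid-way between two brackets 20 mm long in x, 110 mm tall over the counter. In the anvil's frame at x 55, y 70, z 81 mm; brackets y 46 to 94. The rod is 10 mm thick. Axes as the anvil's.
- notch_out (a point): The empty notch into which the handle drops when the bolt is out, at rod height, in a notch plate: a 6 mm wall parallel to y, 20 mm in front (-x) of the rod axis, top 8 mm above that axis. In the anvil's frame at x 35, y 160, z 81 mm; the other notch at y 115, the plate y 92 to 183. Notches 12 mm wide.
- knob (a point): Centre of the black ball knob, 18 mm wide, at the end of the bolt's handle (a 7 mm bar), 45 mm from the rod axis on its -x side, at rod height (96 mm above the counter) when the handle is down. 25 mm free on both sides along the rod.
- bolt (a joint): Slide of the hold-open bolt along the jig's +y, m: 0 = fully in under the clamp arm (start), 0.045 = fully out (stop). Friction 1.5 N.
- handle (a joint): Turn of the handle about the rod axis, rad: 0 = down, level, in a notch; grows as the knob is lifted, to 1.2. It falls back by its weight. It clears the wall between the two notches above about 0.56 rad and drops into the second notch when the bolt is out by 0.043 to 0.045 m.
- holder: The same lampholder as the first entry, origin at the centre of its underside.
- race: Bystander: nickel bearing race, a ring 52 mm in outer diameter, 36 mm bore, 15 mm high; origin at its underside.
- spacer: Bystander: amber plastic spacer tube, 42 mm in diameter, 20 mm bore, 24 mm high; origin at its underside.
- gauge: Bystander: brushed steel feeler gauge block 82 x 24 x 16 mm, lying flat.
- lamp: Bystander: black inspection light, about 210 mm long, 40 mm high, lying flat, its long axis along its own x.
- wrench: Bystander: steel wrench lying flat along its own x.
- tin: Bystander: metal can 72 mm in diameter, 75 mm tall.
Things that resemble listed ones, but are neither listed nor needed, are in the scene too. Of the things that look like the holder, the smallest one is meant.

How it is judged (in metres and radians):
On the way, in this order (a step that is already met when the one before it is completed fails the run):
1. the lampholder stands upright on the middle of the anvil, let go (horizontal distance between holder_mid and anvil_top below 0.008 m and z of holder_mid in the frame of anvil_top between 0.01 and 0.018 m and angle between holder_mid's own z axis and vertical below 0.12 rad and contact force between the fingers and holder below 0.2 N), for 0.2 s.
2. the bolt is out and its handle is down in the far notch (value of joint bolt above 0.038 m and value of joint handle below 0.15 rad and horizontal distance between holder_mid and anvil_top below 0.008 m and z of holder_mid in the frame of anvil_top between 0.01 and 0.018 m and angle between holder_mid's own z axis and vertical below 0.12 rad), for 0.2 s.
3. the clamp foot grips the lampholder with over 5 N (contact force between clamp and holder above 5 N and horizontal distance between holder_mid and anvil_top below 0.008 m and z of holder_mid in the frame of anvil_top between 0.01 and 0.018 m and angle between holder_mid's own z axis and vertical below 0.12 rad), for 0.2 s.
At the end, for the whole second after the job is handed in: The lampholder stands upright (within 0.12 rad) on the anvil within 8 mm of its centre, the bolt is at least 38 mm out with its handle down (below 0.15 rad), and the clamp foot presses the lampholder with 5 to 20 N with the arm and lampholder at rest and the robot away (all of step 3 and value of joint bolt above 0.038 m and value of joint handle below 0.15 rad and contact force between clamp and holder below 20 N and linear speed of holder below 0.02 m/s and angular speed of clamp below 0.03 rad/s); the robot touches nothing.
It fails at once if the foot pressed the brittle lampholder with more than 20 N (contact force between clamp and holder above 20 N).
It fails at once if another thing on the counter was moved by more than 25 mm (distance of any of race, spacer, gauge, lamp, wrench, tin from where it was at the start of the episode above 0.025 m).
It also fails if it takes over 67 s, if anything falls off the work surface, if the arm or the gripper's body presses on something with over 40 N, if the wrist force passes 120 N, or if a joint passes its speed limit or range.

### The arm

A 6-joint arm with a two-finger parallel gripper is mounted at the origin on the work surface. World frame = base frame: x ahead of the robot, y to its left, z up, the work surface at z = 0. Lengths are in mm, angles in rad, forces in N, time in s.
With the tool pointing down it reaches from about 350 to 875 mm from the base axis. Payload 4.2 kg.
Tool frame: the origin (TCP) lies between the finger pads; the fingertips stand 14 mm ahead of it and the grasp point (between the pads) lies 5 mm behind it; z points along the fingers, y is the line along which they close (so a half turn about z gives the same grasp; the last joint's range is limited). The gripper opens to 85 mm and grips with 20 to 120 N. Pads are 22 mm wide; open, the fingers measure 114 mm over their backs; the gripper's body (76 mm by 85 mm) begins 54 mm behind the grasp point. The pads swing forward as they close: fully open they stand 13 mm farther back than shut.
Start: joints at [1.536, 0.385, 0.008, 0, -1.194, -0.259], TCP at [180.962, 598.207, 245.312] pointing down, gripper open.
Joint ranges: [-3.14, 3.14], [-1.21, 2.06], [-1.07, 1.41], [-3.16, 2.05], [-2.99, -0.16], [-3.1, 3.1]. Speed limits (rad/s): [2.79, 2.79, 3.14, 3.14, 3.14, 3.14].

### API

Orientations are given as a unit quaternion [x, y, z, w].
In Python, from bench import * gives the robot as it stands.
- The arm moves only by the tool carry_out, never from a script. Its argument "motion" is a list of rows, each a list of 7 numbers: the turn, a rotation vector about the tool's x, y, z in rad, then the shift along the tool's x, y, z in mm, then the opening, from -1 (shut) to 1 (fully open), so that 0 is half open. A call has 1 to 5 rows; each row is the pose to reach, as a shift and turn from the pose commanded when the call began, along the tool's axes at that moment; what a row does not reach only later rows make up. A row lasts 1/8 s, in which the tool goes at most 62.5 mm and 10.7 degrees, less where a joint would pass 70% of its speed; a pose out of reach is approached as far as the arm can. A call with a gripper value outside its range is refused whole. The fingers move at their own pace and stop on an object; the grip force is fixed at half the most. Time passes only in rows, so rows that repeat a pose let the fingers close. It gives the time, the measured TCP pose, the force, the opening and the grip force at its end, in the units of the state.
- read_state(): the state, without advancing time (a new reading comes with each control period).
- get_image(name): name is "scene" or "side" or "wrist"; returns a dict with "color" (420x560x3 uint8, blue, green, red), "mtx" (3x3 intrinsics, pixels), "position" and "orientation" of the camera in the world. Camera axes: x right, y down, z forward; pixel columns grow to the right and rows downward; lengths in mm; the calibration is good to about 2 mm. A picture is of the moment at which its call begins. There is no depth.
- job_done(): hands the job in; it is judged then, once.
The state is a dict: "clock": time; "joints": joint angles; "joint_vel": joint speeds; "joint_efforts": joint torques, N m; "position": TCP position; "ee_rot": TCP orientation; "contact_force": force on the tool from outside, world axes, zero at the start; "wrist_torque": the same for the moment, N m; "gripper_width": finger opening in mm; "grasp_force": force on a finger pad.
Only numpy, scipy, OpenCV 4.12 (cv2) and the standard library are available. Lean on these libraries where they do the work, as an engineer would, in place of code of your own. Each camera call takes 0.05 s, during which the arm holds its last target. There are 200 camera calls.

## Working session

There is one attempt and no reset: what is moved stays moved. The work goes in short steps, Python scripts to look and compute and a tool call to move; the robot and the scene stay as the last step left them, time stands still between calls to the robot, and variables do not carry over. Pictures are saved under pics/ and viewed, at most 10 in all, crops included, and the job is handed in when it is done.

Besides the shell and the picture viewer there is one more tool, called after ">>>" by a JSON object that holds its "op" and its "data", one argument or row to a line. carry_out: Moves the arm, as the interface text tells. Its arguments: {"type":"object","properties":{"motion":{"type":"array"}},"required":["motion"]}

```bash
mkdir -p pics; cat > h.py <<'E'
from bench import *
import numpy as np, cv2, json
from scipy.spatial.transform import Rotation as R
def snap(n,f):
    d=get_image(n); cv2.imwrite('pics/'+f+'.png',d['color'])
    json.dump({k:np.array(d[k]).tolist() for k in('mtx','position','orientation')},open('pics/'+f+'.json','w')); return d
def cam(f):
    d=json.load(open('pics/'+f+'.json')); return np.array(d['mtx']),np.array(d['position']),R.from_quat(d['orientation']).as_matrix()
def ray(f,u,v):
    K,p,M=cam(f); return p, M@np.linalg.solve(K,[u,v,1])
def onz(f,u,v,z):
    p,d=ray(f,u,v); return p+d*(z-p[2])/d[2]
def proj(f,P):
    K,p,M=cam(f); q=(np.atleast_2d(P)-p)@M@K.T; return q[:,:2]/q[:,2:]
E
python3 - <<'E'
from h import *
for n in('scene','side','wrist'):
    d=snap(n,n+'0'); print(n,d['position'],R.from_quat(d['orientation']).as_matrix()[:,2],d['mtx'][0][0])
a=cv2.imread('pics/scene0.png');b=cv2.imread('pics/side0.png')
s=read_state();print(s)
E
```

```text
scene [1115.39098164 -507.22381149  948.51012724] [-0.4855333   0.44710487 -0.75123541] 428.38940017929735
side [1438.39690521 -551.87948082  826.45108669] [-0.69139785  0.43690603 -0.57539738] 439.2134873136631
wrist [243.58496323 578.96837351 372.58590161] [-0.25065866  0.07330454 -0.96529616] 345.2101226188971
{'clock': 0.15, 'joints': array([ 1.53558975e+00,  3.85384521e-01,  6.94567619e-03, -3.56150651e-04,
       -1.19406356e+00, -2.58620235e-01]), 'joint_vel': array([-0.00054832, -0.00322897,  0.00285964,  0.00168933,  0.00071604,
        0.00109996]), 'joint_efforts': array([ 1.89337125e-04, -3.92676473e+01,  1.88580358e+01,  4.18863505e+00,
       -3.42933432e-03, -1.00815921e-06]), 'position': array([180.86055302, 597.80842401, 244.47181882]), 'ee_rot': array([ 9.89217636e-01, -1.46450380e-01, -6.94072089e-05,  8.66175582e-04]), 'contact_force': array([-0.09518075, -0.06609472,  0.86874539]), 'wrist_torque': array([ 0.0016029, -0.0487507,  0.0051719]), 'grasp_force': 0.0, 'gripper_width': 85.33512898248593}
```

View pics/scene0.png

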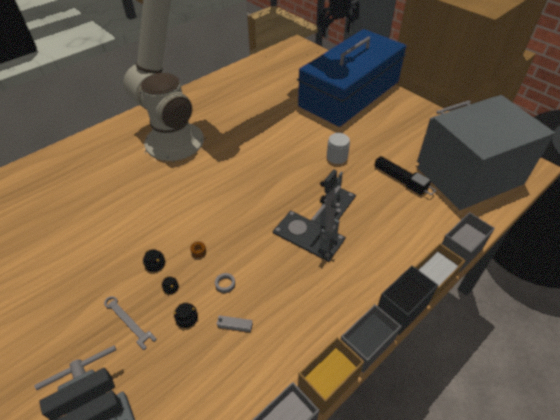

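View pics/side0.png

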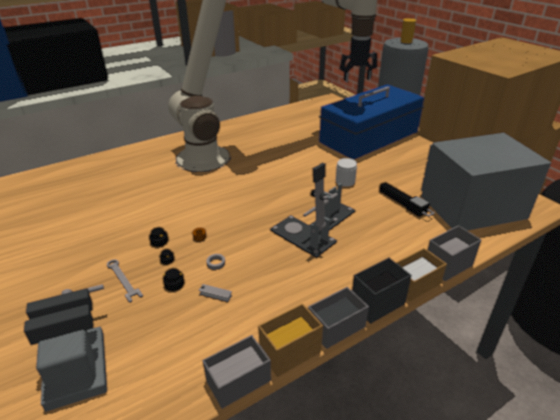

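The smallest black holder is at scene (170,285) and side (167,257). The jig's anvil is at scene (298,227) and side (293,227), with its arm raised. I'll enlarge both regions.

```bash
python3 - <<'E'
from h import *
a=cv2.imread('pics/scene0.png');b=cv2.imread('pics/side0.png')
f=lambda i,x,y,w,h,s:cv2.resize(i[y:y+h,x:x+w],None,fx=s,fy=s,interpolation=cv2.INTER_CUBIC)
top=np.hstack([f(a,262,165,100,100,4),f(b,262,155,100,100,4)])
bot=np.hstack([f(a,130,235,133,66,3)[:198,:399],np.zeros((198,1,3),np.uint8),f(b,130,220,133,66,3)[:198,:399],np.zeros((198,1,3),np.uint8)])
cv2.imwrite('pics/c1.png',np.vstack([top,bot]))
for s,p in(('scene0',(170,290)),('side0',(167,262))): print(s,onz(s,*p,5))
for s,p in(('scene0',(298,227)),('side0',(293,227))): print(s,onz(s,*p,15))
E
```

```text
scene0 [ 499.34240803 -335.8233586     5.        ]
side0 [ 505.91335733 -332.86422592    5.        ]
scene0 [576.16461749  39.29599356  15.        ]
side0 [574.83749175  39.80954854  15.        ]
```

View pics/c1.png

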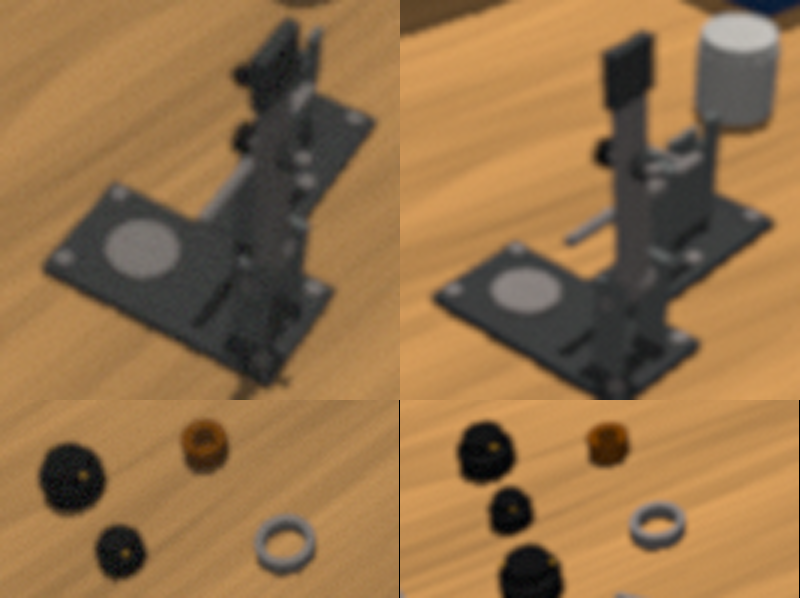

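```bash
python3 - <<'E'
from h import *
from scipy.optimize import least_squares as L
A={'scene0':(262,165,0),'side0':(262,155,400)}
obs=[('scene0',(-55,-48,-5),45,268),('scene0',(-55,48,-5),112,183),('scene0',(130,-48,-5),270,383),('scene0',(80,210,-5),375,123),('scene0',(130,48,-5),333,290),('scene0',(0,0,0),142,248),
('side0',(-55,-48,-5),433,297),('side0',(-55,48,-5),515,243),('side0',(80,210,-5),773,222),('side0',(130,48,-5),698,345),('side0',(0,0,0),525,290)]
def W(p,q): c,s=np.cos(p[2]),np.sin(p[2]); return np.array([p[0]+c*q[0]-s*q[1],p[1]+s*q[0]+c*q[1],15+q[2]])
def res(p):
    o=[]
    for n,q,u,v in obs:
        x,y,dx=A[n]; o+=list(proj(n,W(p,q))[0]-[x+(u-dx)/4,y+v/4])
    return np.array(o)
best=min((L(res,[576,39,a],loss='soft_l1') for a in(-1,0,1,2)),key=lambda r:r.cost)
print(best.x,best.fun.reshape(-1,2).round(1).tolist())
p=best.x
for n,u,v in(('scene0',170.7,286),('side0',167,257.7)): print('holder',onz(n,u,v,14))
for n,u,v in(('scene0',130+70/3,235+80/3),('scene0',130+205/3,235+45/3),('scene0',130+286/3,235+145/3)): print(onz(n,u,v,12))
for nm,q in(('hinge',(100,0,57)),('rod',(55,70,81)),('knob',(10,115,81)),('out',(10,160,81)),('pad level',(-72,0,63))): print(nm,W(p,q).round(1),[proj(n,W(p,q)).round(0).tolist() for n in A])
E
```

```text
[5.77973936e+02 3.64911952e+01 2.46895076e-01] [[-1.2, -0.2], [0.5, -0.3], [0.2, 0.8], [1.2, -0.6], [1.3, 0.1], [0.2, 0.9], [-1.8, -0.5], [-0.9, -0.8], [0.1, -0.5], [0.4, -0.7], [-0.6, 0.4]]
holder [ 496.49058129 -329.79868434   14.        ]
holder [ 499.35546957 -328.95033828   14.        ]
[ 400.3192971  -322.29963157   12.        ]
[ 449.59472258 -212.67591652   12.        ]
[ 582.72051989 -223.03035913   12.        ]
hinge [674.9  60.9  72. ] [[[330.0, 230.0]], [[319.0, 227.0]]]
rod [614.2 117.8  96. ] [[[329.0, 201.0]], [[323.0, 203.0]]]
knob [559.6 150.4  96. ] [[[323.0, 185.0]], [[321.0, 191.0]]]
out [548.6 194.1  96. ] [[[331.0, 175.0]], [[330.0, 185.0]]]
pad level [508.2  18.9  78. ] [[[276.0, 202.0]], [[275.0, 201.0]]]
```

>>> {"op": "carry_out", "data": {
  "motion": [
    [0,0,0.13,34,37,0,1],
    [0,0,0.26,68,75,0,1],
    [0,0,0.39,102,112,0,1],
    [0,0,0.52,136,149,0,1],
    [0,0,0.65,170,187,0,1]
  ]
}}

```text
clock: 0.78
position: [289.9, 368.3, 245.2]
ee_rot: [0.89, -0.456, 0.0, 0.0]
contact_force: [-0.5, 0.6, 0.4]
gripper_width: 85.3
grasp_force: 0.0
```

>>> {"op": "carry_out", "data": {
  "motion": [
    [0,0,0.13,48,12,0,1],
    [0,0,0.26,96,25,0,1],
    [0,0,0.39,143,37,0,1],
    [0,0,0.52,191,50,0,1],
    [0,0,0.65,239,62,0,1]
  ]
}}

```text
clock: 1.4
position: [379.7, 138.5, 245.4]
ee_rot: [-0.698, 0.717, 0.0, 0.0]
contact_force: [1.7, 0.1, 0.2]
gripper_width: 85.1
grasp_force: 0.0
```

>>> {"op": "carry_out", "data": {
  "motion": [
    [0,0,0.13,46,-11,0,1],
    [0,0,0.26,92,-22,0,1],
    [0,0,0.39,137,-33,0,1],
    [0,0,0.52,183,-44,0,1],
    [0,0,0.65,229,-55,0,1]
  ]
}}

```text
clock: 2.02
position: [429.2, -91.7, 245.3]
ee_rot: [-0.432, 0.902, 0.0, 0.0]
contact_force: [1.1, 0.5, -0.0]
gripper_width: 85.3
grasp_force: 0.0
```

>>> {"op": "carry_out", "data": {
  "motion": [
    [0,0,0.13,29,-40,20,1],
    [0,0,0.26,58,-81,42,1],
    [0,0,0.39,87,-121,63,1],
    [0,0,0.52,116,-162,84,1],
    [0,0,0.65,144,-202,105,1]
  ]
}}

```text
clock: 2.65
position: [497.6, -330.3, 139.3]
ee_rot: [-0.121, 0.993, 0.0, -0.0]
contact_force: [1.1, 0.6, 1.2]
gripper_width: 85.4
grasp_force: 0.0
```

```bash
python3 - <<'E'
from h import *
s=read_state();print(s['clock'],s['position'],s['joints'].round(2),R.from_quat(s['ee_rot']).as_matrix().round(3).tolist())
snap('wrist','w1')
print(proj('w1',[[498,-329,14],s['position']]))
E
```

```text
2.65 [ 497.64469063 -330.33040986  139.27112317] [-0.32  0.43 -0.2  -0.   -0.93 -1.01] [[-0.971, -0.241, -0.0], [-0.241, 0.971, 0.0], [0.0, 0.0, -1.0]]
[[281.88382216 205.14383913]
 [280.07128168 281.88280949]]
```

View pics/w1.png

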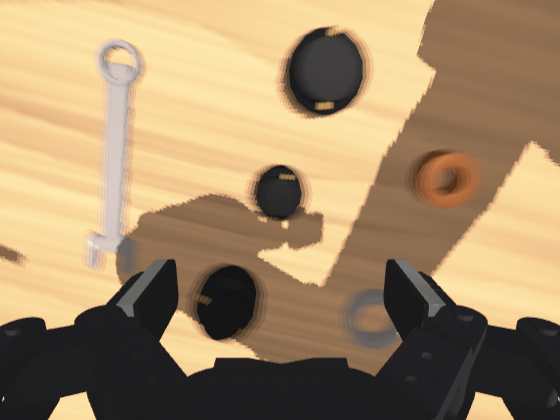

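The holder is at wrist (278,193). The race is at (372,318) and the spacer at (447,179); both large look-alikes, at (325,70) and (227,302), are clear of the fingers.

```bash
python3 - <<'E'
from h import *
print(onz('w1',278,193,14),onz('w1',278,193,20),onz('w1',227,302,20))
d=snap('wrist','w2'); s=read_state(); M=R.from_quat(s['ee_rot']).as_matrix()
g=cv2.cvtColor(d['color'],cv2.COLOR_BGR2GRAY)[150:240,230:330]
m=(g<55).astype(np.uint8); n,l,st,c=cv2.connectedComponentsWithStats(m); print(st[1:],c[1:]+[230,150])
for i in range(1,n):
  if st[i][4]>500:
    u,v=c[i]+[230,150]; P=onz('w2',u,v,16); print(P, M.T@(P-s['position']))
E
```

```text
[ 489.53573663 -334.12859615   14.        ] [ 488.2026984  -334.41342762   20.        ] [ 585.08367896 -352.64371226   20.        ]
[[  33   17   55   57 2374]] [[289.55265375 195.67649537]]
[ 487.9338872  -329.45436939   16.        ] [  7.3583314    3.90152509 120.31106451]
```

>>> {"op": "carry_out", "data": {
  "motion": [
    [0,0,0,4,2,40,1],
    [0,0,0,6,3,70,1],
    [0,0,0,6,3,70,1]
  ]
}}

```text
clock: 3.12
position: [489.0, -326.1, 68.3]
ee_rot: [-0.124, 0.992, 0.001, -0.003]
contact_force: [-0.2, -0.4, 0.7]
gripper_width: 85.5
grasp_force: 0.0
```

```bash
python3 - <<'E'
from h import *
d=snap('wrist','w3'); s=read_state(); M=R.from_quat(s['ee_rot']).as_matrix(); print(s['position'])
im=d['color'].copy()
T=np.linspace(0,6.28,60)
for tx,ty in((0,0),):
  for r,z in((21,0),(21,18),(15,30)):
    P=np.c_[s['position'][0]+r*np.cos(T),s['position'][1]+r*np.sin(T),0*T+z]
    cv2.polylines(im,[proj('w3',P).round().astype(int)],True,(0,255,0),1)
cv2.imwrite('pics/w3o.png',im)
E
```

```text
[ 490.60891415 -326.8313953    70.16517124]
```

View pics/w3o.png

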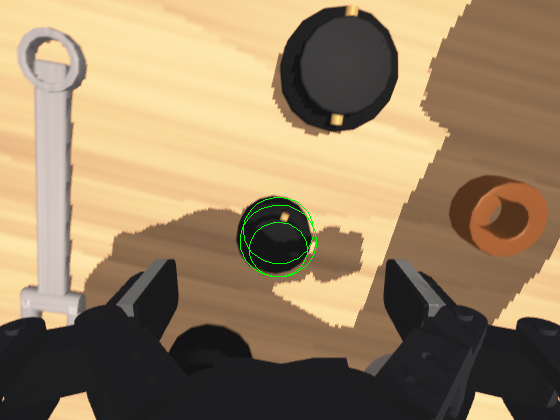

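>>> {"op": "carry_out", "data": {
  "motion": [
    [0,0,0,0,0,30,1],
    [0,0,0,0,0,54,1],
    [0,0,0,0,0,54,0.3],
    [0,0,0,0,0,54,-1],
    [0,0,0,0,0,54,-1]
  ]
}}

```text
clock: 3.8
position: [492.5, -327.8, 18.9]
ee_rot: [-0.124, 0.992, -0.001, 0.002]
contact_force: [-0.6, 0.8, 4.7]
gripper_width: 39.5
grasp_force: 60.0
```

>>> {"op": "carry_out", "data": {
  "motion": [
    [0,0,0,0,0,0,-1],
    [0,0,0,0,0,0,-1],
    [0,0,0,0,0,0,-1],
    [0,0,0,0,0,0,-1]
  ]
}}

```text
clock: 4.3
position: [492.6, -327.8, 18.9]
ee_rot: [-0.124, 0.992, -0.001, 0.002]
contact_force: [-0.6, 1.0, 5.4]
gripper_width: 39.4
grasp_force: 60.0
```

```bash
python3 - <<'E'
from h import *
d=snap('wrist','w4'); s=read_state(); print(s['position'],s['gripper_width'],s['grasp_force'],s['contact_force'])
c=cv2.resize(d['color'][200:420,120:440],None,fx=2.2,fy=2.2)
cv2.imwrite('pics/w4c.png',c)
E
```

```text
[ 492.53679262 -327.75708615   18.92184164] 39.24192381423115 59.95744613930583 [0.75287438 1.40392954 4.99212611]
```

View pics/w4c.png

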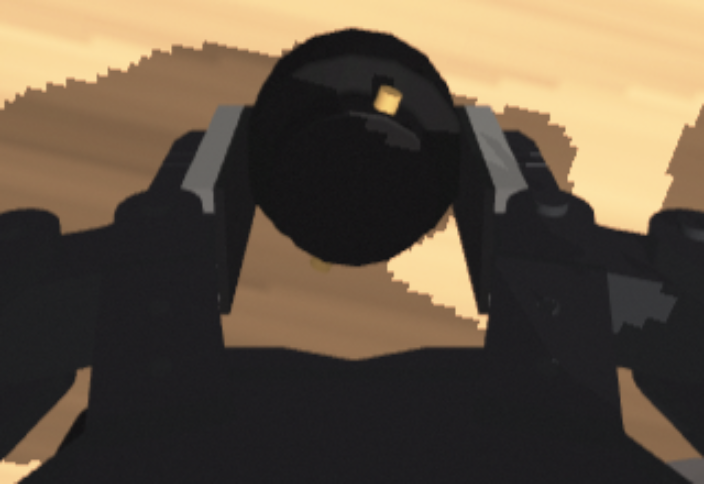

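The holder is gripped, its outline spanning crop columns 250–460 and rows 28–265, one brass pin at (388,99). I'll compute its offset from the TCP along tool x.

```bash
python3 - <<'E'
from h import *
s=read_state(); p=s['position']; M=R.from_quat(s['ee_rot']).as_matrix(); T=np.linspace(0,6.28,200)
print(M.round(3).tolist())
for t in(-4,0,4,8,12):
    q=[]
    for r,z in((21,0),(21,18),(15,30)):
        c=p+M[:,0]*t
        q.append(proj('w4',np.c_[c[0]+r*np.cos(T),c[1]+r*np.sin(T),0*T+z]))
    q=(np.vstack(q)-[120,200])*2.2; print(t,q.min(0).round(),q.max(0).round())
    pads=p+M[:,0]*11+M[:,1]*20; 
for zz in(0,14,-5):
  print(zz,[((proj('w4',p+M@np.array([x,y,zz]))[0]-[120,200])*2.2).round().tolist() for x in(11,-11) for y in(-20,20)])
E
```

```text
[[-0.969, -0.246, 0.004], [-0.246, 0.969, -0.002], [-0.004, -0.003, -1.0]]
-4 [241.  60.] [464. 306.]
0 [240.  42.] [465. 287.]
4 [239.  23.] [465. 267.]
8 [238.   3.] [466. 247.]
12 [237. -16.] [467. 226.]
0 [[242.0, 125.0], [462.0, 125.0], [247.0, 233.0], [458.0, 233.0]]
14 [[252.0, 97.0], [452.0, 97.0], [256.0, 196.0], [449.0, 197.0]]
-5 [[238.0, 136.0], [466.0, 137.0], [243.0, 247.0], [461.0, 247.0]]
```

>>> {"op": "carry_out", "data": {
  "motion": [
    [0,0,0,0,0,-50,-1],
    [0,0,0,0,0,-110,-1],
    [0,0,0,-26,50,-115,-1],
    [0,0,0,-52,99,-115,-1],
    [0,0,0,-79,149,-115,-1]
  ]
}}

```text
clock: 4.97
position: [531.4, -162.0, 132.9]
ee_rot: [-0.123, 0.992, -0.0, 0.001]
contact_force: [0.7, -0.5, -0.8]
gripper_width: 39.4
grasp_force: 60.9
```

>>> {"op": "carry_out", "data": {
  "motion": [
    [0,0,0,-25,48,0,-1],
    [0,0,0,-50,96,0,-1],
    [0,0,0,-75,142,0,-1],
    [0,0,0,-97,183,0,-1],
    [0,0,0,-97,183,0,-1]
  ]
}}

```text
clock: 5.6
position: [581.1, 40.8, 132.3]
ee_rot: [-0.126, 0.992, 0.0, 0.001]
contact_force: [-0.2, -0.9, -1.4]
gripper_width: 39.3
grasp_force: 60.9
```

>>> {"op": "carry_out", "data": {
  "motion": [
    [0,0,0,0,0,0,-1]
  ]
}}

```text
clock: 5.72
position: [579.8, 37.8, 131.8]
ee_rot: [-0.124, 0.992, 0.0, 0.0]
contact_force: [-0.3, 0.2, -0.4]
gripper_width: 39.5
grasp_force: 60.9
```

```bash
python3 - <<'E'
from h import *
d=snap('wrist','w5'); s=read_state(); print(s['position'],s['gripper_width'],s['grasp_force'],s['contact_force'])
im=d['color'].copy(); J=[578,36.5,.247]
def W(q,p=J): c,k=np.cos(p[2]),np.sin(p[2]); q=np.atleast_2d(q); return np.c_[p[0]+c*q[:,0]-k*q[:,1],p[1]+k*q[:,0]+c*q[:,1],15+q[:,2]]
T=np.linspace(0,6.28,60)
def dr(P,cl=True): cv2.polylines(im,[proj('w5',W(P)).round().astype(int)],cl,(0,255,0),1)
dr(np.c_[26*np.cos(T),26*np.sin(T),0*T]); dr([[-55,-48,-5],[-55,48,-5],[130,48,-5],[130,-48,-5]])
dr([[20,48,-5],[20,210,-5],[80,210,-5]],False); dr(np.c_[10+9*np.cos(T),115+9*np.sin(T),0*T+81]); dr([[55,-20,81],[55,140,81]],False)
cv2.imwrite('pics/w5o.png',cv2.resize(im,(800,600)))
E
```

```text
[579.76964845  37.17164403 131.75002583] 39.27653684969142 60.87534377351403 [-0.06935488 -0.38235135 -0.7300288 ]
```

View pics/w5o.png

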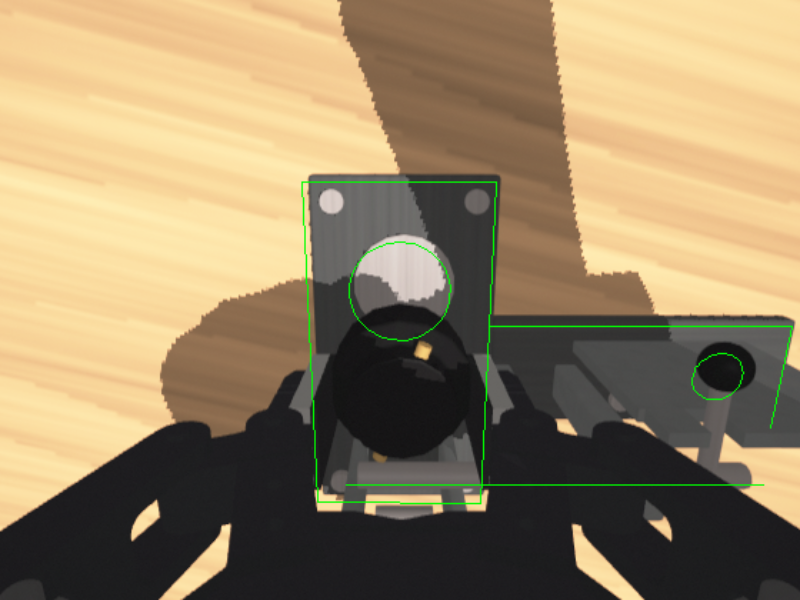

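The anvil shows at about (404,285), 4 px right and 7 px above my overlay, and the knob at (726,367) is off in the same way. So the jig is really 3.5 mm toward the robot and 2 mm toward +y. Setting the holder down now.

>>> {"op": "carry_out", "data": {
  "motion": [
    [0,0,0,1.4,2.1,40,-1],
    [0,0,0,1.4,2.1,80,-1],
    [0,0,0,1.4,2.1,94,-1],
    [0,0,0,1.4,2.1,98,-1],
    [0,0,0,1.4,2.1,98,-1]
  ]
}}

```text
clock: 6.4
position: [579.3, 39.2, 34.7]
ee_rot: [-0.123, 0.992, 0.0, 0.001]
contact_force: [0.5, -0.2, -0.9]
gripper_width: 39.7
grasp_force: 60.9
```

>>> {"op": "carry_out", "data": {
  "motion": [
    [0,0,0,0,0,0,-1],
    [0,0,0,0,0,0,-1]
  ]
}}

```text
clock: 6.65
position: [578.8, 39.7, 34.1]
ee_rot: [-0.124, 0.992, 0.0, 0.001]
contact_force: [-0.5, -0.1, -1.4]
gripper_width: 39.0
grasp_force: 60.9
```

```bash
python3 - <<'E'
from h import *
s=read_state(); print(s['position'],s['gripper_width'],s['contact_force'])
E
```

```text
[578.83528338  39.67740978  34.06589596] 38.99962911810199 [-0.51552804 -0.12447071 -1.39066062]
```

>>> {"op": "carry_out", "data": {
  "motion": [
    [0,0,0,1,0,1,-1],
    [0,0,0,1,0,2,-1],
    [0,0,0,1,0,2,-1]
  ]
}}

```text
clock: 7.02
position: [578.8, 39.7, 33.9]
ee_rot: [-0.124, 0.992, -0.0, 0.002]
contact_force: [-1.6, -0.2, 10.6]
gripper_width: 39.3
grasp_force: 62.0
```

```bash
python3 - <<'E'
from h import *
s=read_state(); print(s['position'],s['gripper_width'],s['contact_force'])
E
```

```text
[578.77267962  39.67450665  33.88601115] 39.31853740246114 [-1.59005674 -0.17453329 10.55867008]
```

>>> {"op": "carry_out", "data": {
  "motion": [
    [0,0,0,0,0,-1.5,-1],
    [0,0,0,0,0,-1.5,-0.05],
    [0,0,0,0,0,-1.5,0.2],
    [0,0,0,0,0,-1.5,0.4],
    [0,0,0,0,0,-1.5,0.5]
  ]
}}

```text
clock: 7.65
position: [576.9, 39.1, 32.3]
ee_rot: [-0.124, 0.992, -0.0, -0.001]
contact_force: [-1.0, 0.2, 0.6]
gripper_width: 64.1
grasp_force: 0.0
```

>>> {"op": "carry_out", "data": {
  "motion": [
    [0,0,0,0,0,-10,0.5],
    [0,0,0,0,0,-40,0.5],
    [0,0,0,0,0,-98,0.5],
    [0,0,0,0,0,-98,0.5]
  ]
}}

```text
clock: 8.15
position: [580.6, 40.1, 136.7]
ee_rot: [-0.124, 0.992, 0.001, 0.006]
contact_force: [0.1, 0.1, -0.5]
gripper_width: 64.3
grasp_force: 0.0
```

```bash
python3 - <<'E'
from h import *
d=snap('wrist','w6'); s=read_state(); print(s['clock'],s['position'],s['gripper_width'],s['contact_force'])
im=d['color'].copy(); J=[574.5,38,.247]
def W(q,p=J): c,k=np.cos(p[2]),np.sin(p[2]); q=np.atleast_2d(q); return np.c_[p[0]+c*q[:,0]-k*q[:,1],p[1]+k*q[:,0]+c*q[:,1],15+q[:,2]]
T=np.linspace(0,6.28,60)
def dr(P,cl=True): cv2.polylines(im,[proj('w6',W(P)).round().astype(int)],cl,(0,255,0),1)
C=lambda x,y,z,r:dr(np.c_[x+r*np.cos(T),y+r*np.sin(T),0*T+z])
C(0,0,0,26);C(0,0,18,21);C(0,0,30,15);C(10,115,81,9);dr([[55,46,81],[55,140,81]],False)
dr([[32,92,89],[32,183,89],[38,183,89],[38,92,89]])
cv2.imwrite('pics/w6o.png',cv2.resize(im[120:400,180:560],None,fx=2,fy=2))
E
```

```text
8.2 [578.62084044  39.70545067 133.89209797] 64.16092871088337 [ 0.13899975  0.20496933 -0.09125032]
```

View pics/w6o.png

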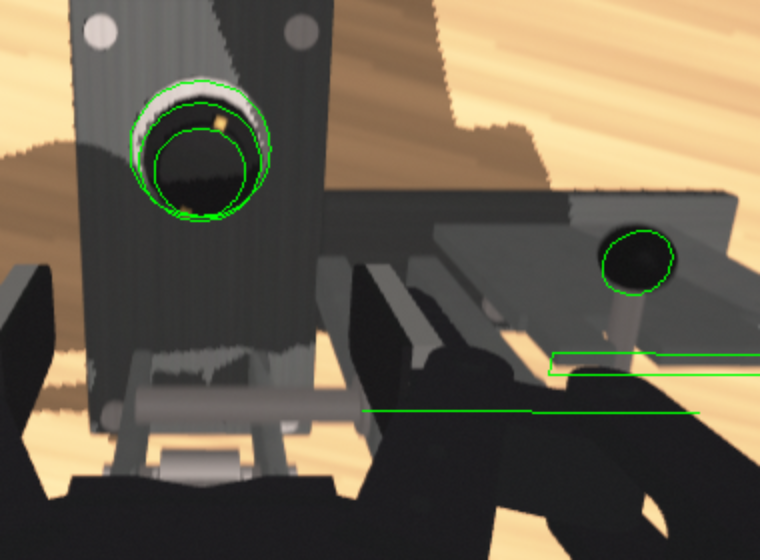

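The holder stands centred on the anvil, matching the overlay within about 1 mm, and the knob at crop (638,260) matches its predicted circle. Next I go above the knob.

>>> {"op": "carry_out", "data": {
  "motion": [
    [0,0,0,-2,40,0,0],
    [0,0,0,-4,80,0,-0.2],
    [0,0,0,-6,114,0,-0.2],
    [0,0,0,-6,114,0,-0.2],
    [0,0,0,-6,114,0,-0.2]
  ]
}}

```text
clock: 8.82
position: [554.6, 150.8, 130.0]
ee_rot: [-0.124, 0.992, -0.0, -0.001]
contact_force: [0.1, -0.7, 0.4]
gripper_width: 34.3
grasp_force: 0.0
```

```bash
python3 - <<'E'
from h import *
d=snap('wrist','w7'); s=read_state(); print(s['clock'],s['position'],s['gripper_width'],s['contact_force'])
p=s['position'];M=R.from_quat(s['ee_rot']).as_matrix()
im=d['color'].copy(); J=[574.5,38,.247]
def W(q,p=J): c,k=np.cos(p[2]),np.sin(p[2]); q=np.atleast_2d(q); return np.c_[p[0]+c*q[:,0]-k*q[:,1],p[1]+k*q[:,0]+c*q[:,1],15+q[:,2]]
K=W([10,115,81])[0]; print('knob',K, M.T@(K-p), proj('w7',K), 'tin',onz('scene0',338,160,0))
cv2.circle(im,tuple(proj('w7',K)[0].round().astype(int)),2,(0,255,0),-1)
cv2.imwrite('pics/w7c.png',cv2.resize(im[150:420,130:430],None,fx=2,fy=2))
E
```

```text
8.875 [554.72919492 150.44193188 130.15440642] 34.257799308439076 [-0.78371542 -0.13250006 -0.27660128]
knob [556.07944972 151.95474245  96.        ] [-1.7343716   1.14910435 34.15123389] [[281.71160373 253.55582001]] tin [450.5854726 343.6135477   0.       ]
```

View pics/w7c.png

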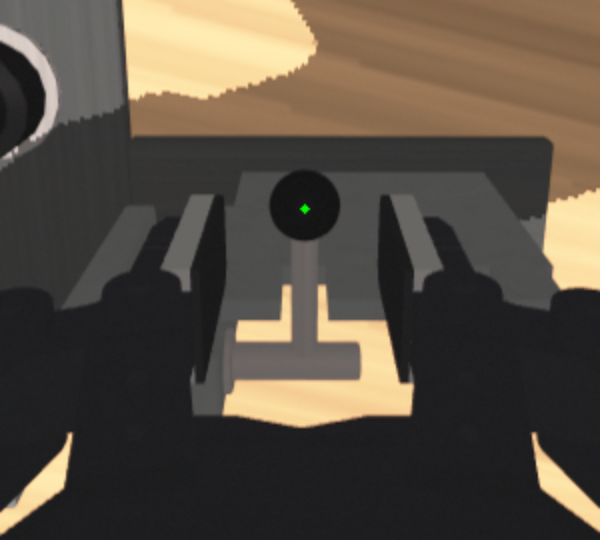

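The knob is at crop (305,205), centred between the open fingers. I'll descend and grip it.

>>> {"op": "carry_out", "data": {
  "motion": [
    [0,0,0,-1.5,1,20,-0.2],
    [0,0,0,-1.5,1,38,-0.2],
    [0,0,0,-1.5,1,38,-0.4],
    [0,0,0,-1.5,1,38,-1],
    [0,0,0,-1.5,1,38,-1]
  ]
}}

```text
clock: 9.5
position: [556.2, 152.1, 93.3]
ee_rot: [-0.123, 0.992, -0.0, -0.0]
contact_force: [-0.8, -2.5, -0.3]
gripper_width: 14.4
grasp_force: 58.4
```

>>> {"op": "carry_out", "data": {
  "motion": [
    [0,0,0,0,0,0,-1],
    [0,0,0,0,0,0,-1]
  ]
}}

```text
clock: 9.75
position: [556.2, 152.3, 93.0]
ee_rot: [-0.124, 0.992, -0.0, -0.0]
contact_force: [-1.5, -1.4, -0.2]
gripper_width: 14.8
grasp_force: 58.4
```

>>> {"op": "carry_out", "data": {
  "motion": [
    [0,0,0,-0.9,0,-9,-1],
    [0,0,0,-3.6,0,-17.5,-1],
    [0,0,0,-7.9,0,-25.4,-1],
    [0,0,0,-13.6,0,-32.3,-1],
    [0,0,0,-13.6,0,-32.3,-1]
  ]
}}

```text
clock: 10.38
position: [572.0, 157.3, 127.3]
ee_rot: [-0.124, 0.992, 0.001, 0.003]
contact_force: [-0.7, 0.4, -0.9]
gripper_width: 0.3
grasp_force: 0.0
```

>>> {"op": "carry_out", "data": {
  "motion": [
    [0,0,0,0,10,0,-1],
    [0,0,0,0,22,0,-1],
    [0,0,0,0,34,0,-1],
    [0,0,0,0,45,0,-1],
    [0,0,0,0,45,0,-1]
  ]
}}

```text
clock: 11.0
position: [558.2, 200.6, 125.1]
ee_rot: [-0.124, 0.992, -0.0, 0.0]
contact_force: [-0.5, -0.4, -0.5]
gripper_width: 0.1
grasp_force: 0.0
```

>>> {"op": "carry_out", "data": {
  "motion": [
    [0,0,0,0,0,0,-1]
  ]
}}

```text
clock: 11.12
position: [558.4, 199.6, 125.1]
ee_rot: [-0.124, 0.992, -0.0, -0.0]
contact_force: [0.5, 0.6, 1.1]
gripper_width: 0.2
grasp_force: 0.0
```

The knob slipped out because I gripped it above its centre. I'll go back over it and check by code where it is.

>>> {"op": "carry_out", "data": {
  "motion": [
    [0,0,0,0,0,-6,-0.2],
    [0,0,0,5,-20,-6,-0.2],
    [0,0,0,13.6,-45,-6,-0.2],
    [0,0,0,13.6,-45,-6,-0.2],
    [0,0,0,13.6,-45,-6,-0.2]
  ]
}}

```text
clock: 11.75
position: [556.6, 152.0, 131.4]
ee_rot: [-0.123, 0.992, 0.0, 0.0]
contact_force: [0.3, 0.3, -0.1]
gripper_width: 33.9
grasp_force: 0.0
```

```bash
python3 - <<'E'
from h import *
d=snap('wrist','w8'); s=read_state(); print(s['clock'],s['position'],s['gripper_width'],s['contact_force'])
p=s['position'];M=R.from_quat(s['ee_rot']).as_matrix()
def W(q,p=[574.5,38,.247]): c,k=np.cos(p[2]),np.sin(p[2]); q=np.atleast_2d(q); return np.c_[p[0]+c*q[:,0]-k*q[:,1],p[1]+k*q[:,0]+c*q[:,1],15+q[:,2]]
K=W([10,115,81])[0]; print(M.T@(K-p), proj('w8',K))
def blob(n,u,v):
    g=cv2.cvtColor(cv2.imread(f'pics/{n}.png'),cv2.COLOR_BGR2GRAY); u,v=int(u),int(v); w=g[v-30:v+30,u-30:u+30]
    _,l,st,c=cv2.connectedComponentsWithStats((w<45).astype(np.uint8)); i=1+st[1:,4].argmax(); print(n,st[i],c[i]+[u-30,v-30])
blob('w7',281.7,253.6); blob('w8',*proj('w8',K)[0])
E
```

```text
11.8 [556.57026425 152.42515906 131.29974101] 34.01730590496224 [ 0.44799036 -0.50762386 -0.19415091]
[ 0.61007713 -0.34009846 35.2993774 ] [[280.27427603 248.17710209]]
w7 [ 14  11  35  36 979] [281.94484168 252.06230848]
w8 [ 19  11  35  36 973] [285.88283659 246.58273381]
```

>>> {"op": "carry_out", "data": {
  "motion": [
    [0,0,0,0.5,2,25,-0.2],
    [0,0,0,0.5,2,46,-0.2],
    [0,0,0,0.5,2,46,-0.4],
    [0,0,0,0.5,2,46,-1],
    [0,0,0,0.5,2,46,-1]
  ]
}}

```text
clock: 12.42
position: [555.5, 154.5, 85.8]
ee_rot: [-0.124, 0.992, 0.0, 0.0]
contact_force: [-0.2, -0.5, -1.2]
gripper_width: 14.6
grasp_force: 58.4
```

>>> {"op": "carry_out", "data": {
  "motion": [
    [0,0,0,0,0,0,-1],
    [0,0,0,0,0,0,-1],
    [0,0,0,0,0,-3,-1]
  ]
}}

```text
clock: 12.8
position: [555.5, 154.5, 88.1]
ee_rot: [-0.124, 0.992, 0.0, 0.0]
contact_force: [1.9, -0.4, -3.4]
gripper_width: 14.2
grasp_force: 58.4
```

>>> {"op": "carry_out", "data": {
  "motion": [
    [0,0,0,0,0,-2,-1],
    [0,0,0,-0.4,0,-4,-1],
    [0,0,0,-0.8,0,-6.5,-1],
    [0,0,0,-1.2,0,-9,-1],
    [0,0,0,-1.6,0,-11,-1]
  ]
}}

```text
clock: 13.42
position: [556.4, 154.6, 99.5]
ee_rot: [-0.124, 0.992, -0.0, -0.001]
contact_force: [-1.2, 1.5, -2.5]
gripper_width: 14.8
grasp_force: 59.8
```

>>> {"op": "carry_out", "data": {
  "motion": [
    [0,0,0,-1.1,0,-3,-1],
    [0,0,0,-2.4,0,-6,-1],
    [0,0,0,-4,0,-9,-1],
    [0,0,0,-5.8,0,-11.7,-1],
    [0,0,0,-7.5,0,-13.9,-1]
  ]
}}

```text
clock: 14.05
position: [564.0, 156.5, 113.7]
ee_rot: [-0.124, 0.992, -0.0, -0.0]
contact_force: [-7.7, -0.1, 4.0]
gripper_width: 14.2
grasp_force: 60.2
```

>>> {"op": "carry_out", "data": {
  "motion": [
    [0,0,0,-1,0,-1.2,-1],
    [0,0,0,-2.5,0,-2.8,-1],
    [0,0,0,-4,0,-4.3,-1],
    [0,0,0,-4,0,-4.3,-1]
  ]
}}

```text
clock: 14.55
position: [565.2, 156.5, 117.1]
ee_rot: [-0.123, 0.992, -0.001, -0.004]
contact_force: [-9.8, -1.3, 2.3]
gripper_width: 14.4
grasp_force: 60.0
```

>>> {"op": "carry_out", "data": {
  "motion": [
    [0,0,0,0,5,0,-1],
    [0,0,0,0,12,0,-1],
    [0,0,0,0,20,0,-1],
    [0,0,0,0,28,0,-1],
    [0,0,0,0,36,0,-1]
  ]
}}

```text
clock: 15.18
position: [556.6, 190.6, 117.1]
ee_rot: [-0.123, 0.992, -0.002, -0.004]
contact_force: [-8.3, -5.1, 2.0]
gripper_width: 14.2
grasp_force: 60.0
```

>>> {"op": "carry_out", "data": {
  "motion": [
    [0,0,0,0,4,0,-1],
    [0,0,0,0,8,0,-1],
    [0,0,0,0,10,0,-1],
    [0,0,0,0,10,0,-1]
  ]
}}

```text
clock: 15.68
position: [554.4, 198.3, 116.8]
ee_rot: [-0.123, 0.992, -0.003, -0.004]
contact_force: [-5.7, -10.7, 0.8]
gripper_width: 14.3
grasp_force: 60.1
```

>>> {"op": "carry_out", "data": {
  "motion": [
    [0,0,0,3,-1,3,-1],
    [0,0,0,5,-1,6,-1],
    [0,0,0,7,-1,9,-1],
    [0,0,0,8.5,-1,12,-1],
    [0,0,0,9.8,-1,15,-1]
  ]
}}

```text
clock: 16.3
position: [546.9, 196.7, 103.6]
ee_rot: [-0.124, 0.992, -0.001, -0.001]
contact_force: [-6.1, -7.1, 7.5]
gripper_width: 14.1
grasp_force: 59.7
```

>>> {"op": "carry_out", "data": {
  "motion": [
    [0,0,0,1.2,0,4,-1],
    [0,0,0,2,0,8,-1],
    [0,0,0,2.8,0,12,-1],
    [0,0,0,3.2,0,16,-1],
    [0,0,0,3.2,0,16,-1]
  ]
}}

```text
clock: 16.92
position: [541.3, 194.9, 89.1]
ee_rot: [-0.124, 0.992, -0.003, -0.004]
contact_force: [-15.9, -7.7, 20.2]
gripper_width: 14.4
grasp_force: 63.4
```

>>> {"op": "carry_out", "data": {
  "motion": [
    [0,0,0,0,0,0,-0.4],
    [0,0,0,0,0,0,-0.2],
    [0,0,0,0,0,0,-0.2],
    [0,0,0,0,0,-25,-0.2],
    [0,0,0,0,0,-46,-0.2]
  ]
}}

```text
clock: 17.55
position: [545.0, 198.5, 132.7]
ee_rot: [-0.124, 0.992, 0.0, 0.0]
contact_force: [0.6, 0.1, 0.2]
gripper_width: 33.7
grasp_force: 0.0
```

>>> {"op": "carry_out", "data": {
  "motion": [
    [0,0,0,0,0,0,-0.2],
    [0,0,0,0,0,0,-0.2]
  ]
}}

```text
clock: 17.8
position: [544.1, 198.0, 131.4]
ee_rot: [-0.123, 0.992, -0.0, -0.001]
contact_force: [-0.2, 0.2, 0.5]
gripper_width: 34.0
grasp_force: 0.0
```

```bash
python3 - <<'E'
from h import *
d=snap('wrist','w9'); s=read_state(); print(s['clock'],s['position'],s['gripper_width'],s['contact_force'])
p=s['position'];M=R.from_quat(s['ee_rot']).as_matrix()
def W(q,p=[574.5,38,.247]): c,k=np.cos(p[2]),np.sin(p[2]); q=np.atleast_2d(q); return np.c_[p[0]+c*q[:,0]-k*q[:,1],p[1]+k*q[:,0]+c*q[:,1],15+q[:,2]]
def blob(n,u,v):
    g=cv2.cvtColor(cv2.imread(f'pics/{n}.png'),cv2.COLOR_BGR2GRAY); u,v=int(u),int(v); w=g[v-30:v+30,u-30:u+30]
    _,l,st,c=cv2.connectedComponentsWithStats((w<45).astype(np.uint8)); i=1+st[1:,4].argmax(); print(n,st[i],c[i]+[u-30,v-30])
for y in(155,158,160): print(y,proj('w9',W([10,y,81])))
for t in(.15,.3,.6): print(t,proj('w9',W([55-45*np.cos(t),160,81+45*np.sin(t)])))
blob('w9',*proj('w9',W([10,160,81]))[0])
E
```

```text
17.85 [543.88766193 197.85356888 131.14803056] 34.30930349196993 [ 0.73885401 -0.73021974  0.32635062]
155 [[265.24462441 249.82494285]]
158 [[271.1488306  249.83241381]]
160 [[275.08496657 249.83739445]]
0.15 [[274.87384589 256.01689398]]
0.3 [[274.65837756 264.50068369]]
0.6 [[274.24179464 288.18893171]]
w9 [ 13  12  35  35 966] [275.40062112 248.21635611]
```

The knob is down at y = 160 and handle angle ≈ 0, so the bolt is out. Now I go up and over, behind the raised arm.

>>> {"op": "carry_out", "data": {
  "motion": [
    [0,0,0,0,0,-60,-0.5],
    [0,0,0,0,0,-120,-1],
    [0,0,0,0,0,-180,-1],
    [0,0,0,0,0,-205,-1],
    [0,0,0,-35,-40,-205,-1]
  ]
}}

```text
clock: 18.48
position: [588.2, 169.6, 340.7]
ee_rot: [-0.126, 0.992, 0.001, 0.003]
contact_force: [0.2, 1.5, 0.3]
gripper_width: -0.2
grasp_force: 0.0
```

>>> {"op": "carry_out", "data": {
  "motion": [
    [0,0,0,-35,-41,0,-1],
    [0,0,0,-70,-82,0,-1],
    [0,0,0,-105,-123,0,-1],
    [0,0,0,-105,-123,0,-1],
    [0,0,0,-105,-123,0,-1]
  ]
}}

```text
clock: 19.1
position: [720.0, 74.3, 335.5]
ee_rot: [-0.123, 0.992, -0.0, -0.001]
contact_force: [0.2, 0.1, -0.1]
gripper_width: 0.0
grasp_force: 0.0
```

```bash
python3 - <<'E'
from h import *
snap('side','s2');d=snap('wrist','w10'); s=read_state(); print(s['clock'],s['position'],s['joints'].round(2),s['gripper_width'],s['contact_force'])
a=cv2.imread('pics/side0.png')
def W(q,p=[574.5,38,.247]): c,k=np.cos(p[2]),np.sin(p[2]); q=np.atleast_2d(q); return np.c_[p[0]+c*q[:,0]-k*q[:,1],p[1]+k*q[:,0]+c*q[:,1],15+q[:,2]]
for t in(1.45,1.5,1.55,1.6): 
    q=[[100-r*np.cos(t)+z*np.sin(t),y,57+r*np.sin(t)+z*np.cos(t)] for r,z,y in((190,6,22),(190,6,-22),(148,6,-22))]
    print(t,proj('side0',W(q)).round(1).tolist(),proj('w10',W(q)).round(1).tolist())
cv2.imwrite('pics/mix.png',np.hstack([cv2.resize(a[150:230,290:350],None,fx=6,fy=6),cv2.resize(d['color'],None,fx=.75,fy=.75)[:, :].copy() if 0 else cv2.copyMakeBorder(cv2.resize(d['color'],(420,315)),0,165,0,0,0)]))
E
```

```text
19.2 [719.49435092  75.14594061 337.38738251] [ 0.33  0.53  0.46 -0.   -1.51 -1.65] -0.41585498111731967 [-0.78113612 -0.09276984 -0.05788493]
1.45 [[322.8, 162.0], [311.9, 168.2], [312.8, 182.8]] [[318.8, 113.3], [241.5, 113.1], [248.3, 120.9]]
1.5 [[325.6, 163.0], [314.8, 169.3], [315.0, 183.7]] [[318.4, 130.4], [241.8, 130.2], [248.5, 131.9]]
1.55 [[328.5, 164.2], [317.7, 170.6], [317.3, 184.8]] [[317.9, 147.1], [242.2, 147.0], [248.7, 142.7]]
1.6 [[331.4, 165.6], [320.6, 172.0], [319.5, 185.9]] [[317.3, 163.4], [242.7, 163.2], [249.0, 153.3]]
```

View pics/mix.png

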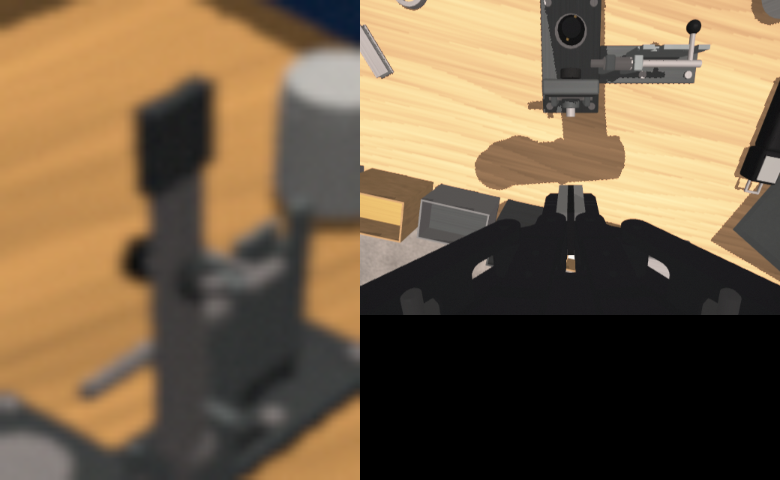

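In the wrist view the paddle spans columns 244–320 and rows 105–127, so the arm is at about 1.48 rad and the finger is clear behind it. I'll descend behind the paddle and tabulate the arc.

>>> {"op": "carry_out", "data": {
  "motion": [
    [0,0,0,0,0,40,-1],
    [0,0,0,0,0,75,-1],
    [0,0,0,20,0,75,-1],
    [0,0,0,20,0,75,-1]
  ]
}}

```text
clock: 19.7
position: [699.5, 70.2, 263.7]
ee_rot: [-0.124, 0.992, -0.0, 0.001]
contact_force: [0.5, 0.5, 1.5]
gripper_width: 0.0
grasp_force: 0.0
```

```bash
python3 - <<'E'
from h import *
s=read_state(); print(s['position'],s['contact_force'])
d=s['position'][:2]-[574.5,38]; X=np.array([np.cos(.247),np.sin(.247)]); x0,z0=d@X,s['position'][2]; print(x0,d@[-X[1],X[0]],z0)
f=lambda t:(100-176*np.cos(t)+6*np.sin(t)+11, 86+176*np.sin(t)+6*np.cos(t))
p=(x0,z0)
for k,t in enumerate(np.arange(1.5,0.05,-.05)):
    x,z=f(t); print(f'{t:.2f}',round(p[0]-x,1),round(p[1]-z,1),'*' if k%5==4 else '')
    if k%5==4: p=(x,z)
E
```

```text
[699.46890899  70.24549044 263.70153828] [0.48441342 0.49976147 1.53162628]
129.06003371172176 0.7124360892012973 263.7015382839398
1.50 24.5 1.7 
1.45 33.3 2.3 
1.40 42.1 3.2 
1.35 50.8 4.7 
1.30 59.4 6.5 *
1.25 8.5 2.3 
1.20 16.9 5.0 
1.15 25.1 8.1 
1.10 33.2 11.6 
1.05 41.1 15.5 *
1.00 7.7 4.3 
0.95 15.1 9.0 
0.90 22.3 14.1 
0.85 29.3 19.5 
0.80 35.9 25.2 *
0.75 6.4 6.1 
0.70 12.4 12.5 
0.65 18.2 19.1 
0.60 23.6 26.1 
0.55 28.6 33.3 *
0.50 4.7 7.5 
0.45 9.0 15.2 
0.40 12.9 23.0 
0.35 16.4 31.1 
0.30 19.5 39.4 *
0.25 2.7 8.4 
0.20 4.9 16.9 
0.15 6.8 25.5 
0.10 8.2 34.2
```

>>> {"op": "carry_out", "data": {
  "motion": [
    [0,0,0,15,0,1,-1],
    [0,0,0,28,0,2,-1],
    [0,0,0,40,0,3,-1],
    [0,0,0,50,0,4.5,-1],
    [0,0,0,59,0,6.5,-1]
  ]
}}

```text
clock: 20.32
position: [647.5, 56.9, 258.7]
ee_rot: [-0.124, 0.992, 0.001, 0.007]
contact_force: [9.0, 2.7, -0.0]
gripper_width: -0.1
grasp_force: 4.0
```

>>> {"op": "carry_out", "data": {
  "motion": [
    [0,0,0,8.5,0,2.3,-1],
    [0,0,0,17,0,5,-1],
    [0,0,0,25,0,8,-1],
    [0,0,0,33,0,11.6,-1],
    [0,0,0,41,0,15.5,-1]
  ]
}}

```text
clock: 20.95
position: [608.3, 46.9, 245.2]
ee_rot: [-0.125, 0.992, 0.001, 0.008]
contact_force: [5.4, 3.1, 6.4]
gripper_width: 0.1
grasp_force: 3.9
```

>>> {"op": "carry_out", "data": {
  "motion": [
    [0,0,0,7.7,0,4.3,-1],
    [0,0,0,15,0,9,-1],
    [0,0,0,22.3,0,14.1,-1],
    [0,0,0,29.3,0,19.5,-1],
    [0,0,0,36,0,25.2,-1]
  ]
}}

```text
clock: 21.58
position: [572.6, 37.6, 220.2]
ee_rot: [-0.125, 0.992, 0.0, 0.007]
contact_force: [2.1, 2.5, 8.9]
gripper_width: -0.2
grasp_force: 3.9
```

>>> {"op": "carry_out", "data": {
  "motion": [
    [0,0,0,6.4,0,6.1,-1],
    [0,0,0,12.4,0,12.5,-1],
    [0,0,0,18.2,0,19.1,-1],
    [0,0,0,23.6,0,26.1,-1],
    [0,0,0,28.6,0,33.3,-1]
  ]
}}

```text
clock: 22.2
position: [543.9, 30.1, 186.0]
ee_rot: [-0.125, 0.992, 0.0, 0.005]
contact_force: [-0.6, 0.1, 9.0]
gripper_width: -0.2
grasp_force: 3.8
```

>>> {"op": "carry_out", "data": {
  "motion": [
    [0,0,0,4.7,0,7.5,-1],
    [0,0,0,9,0,15.2,-1],
    [0,0,0,12.9,0,23,-1],
    [0,0,0,16.4,0,31.1,-1],
    [0,0,0,19.5,0,39.4,-1]
  ]
}}

```text
clock: 22.82
position: [523.5, 25.0, 145.3]
ee_rot: [-0.125, 0.992, -0.0, 0.002]
contact_force: [-2.2, -0.1, 8.8]
gripper_width: -0.0
grasp_force: 3.7
```

>>> {"op": "carry_out", "data": {
  "motion": [
    [0,0,0,0,0,0,-1],
    [0,0,0,0,0,0,-1]
  ]
}}

```text
clock: 23.08
position: [523.1, 24.8, 144.2]
ee_rot: [-0.124, 0.992, 0.0, 0.001]
contact_force: [-1.6, -0.7, 6.5]
gripper_width: 0.2
grasp_force: 2.9
```

>>> {"op": "carry_out", "data": {
  "motion": [
    [0,0,0,2.7,0,8.4,-1],
    [0,0,0,4.9,0,16.9,-1],
    [0,0,0,6.5,0,23.5,-1],
    [0,0,0,7.3,0,27,-1],
    [0,0,0,7.3,0,29,-1]
  ]
}}

```text
clock: 23.7
position: [516.1, 23.0, 115.0]
ee_rot: [-0.124, 0.992, -0.0, 0.001]
contact_force: [-1.3, -0.1, 8.5]
gripper_width: -0.0
grasp_force: 3.6
```

>>> {"op": "carry_out", "data": {
  "motion": [
    [0,0,0,0,0,1,-1],
    [0,0,0,0.2,0,2,-1]
  ]
}}

```text
clock: 23.95
position: [515.8, 22.9, 113.1]
ee_rot: [-0.124, 0.992, -0.0, 0.001]
contact_force: [-1.8, 0.2, 8.1]
gripper_width: -0.3
grasp_force: 3.6
```

>>> {"op": "carry_out", "data": {
  "motion": [
    [0,0,0,0,0,1,-1],
    [0,0,0,0.2,0,2,-1]
  ]
}}

```text
clock: 24.2
position: [515.5, 22.8, 111.0]
ee_rot: [-0.124, 0.992, -0.0, 0.001]
contact_force: [-1.7, -0.4, 7.5]
gripper_width: -0.3
grasp_force: 3.6
```

>>> {"op": "carry_out", "data": {
  "motion": [
    [0,0,0,0,0,1,-1],
    [0,0,0,0.2,0,2,-1]
  ]
}}

```text
clock: 24.45
position: [515.2, 22.8, 109.0]
ee_rot: [-0.124, 0.992, -0.0, 0.001]
contact_force: [-1.9, 1.1, 7.6]
gripper_width: 0.1
grasp_force: 3.6
```

Drag is 7.5–8 N at this speed. I'll creep on in 4 mm batches.

>>> {"op": "carry_out", "data": {
  "motion": [
    [0,0,0,0,0,1,-1],
    [0,0,0,0.1,0,2,-1]
  ]
}}

```text
clock: 24.7
position: [515.0, 22.7, 106.9]
ee_rot: [-0.124, 0.992, -0.0, 0.001]
contact_force: [-2.3, -1.0, 8.2]
gripper_width: 0.0
grasp_force: 3.6
```

>>> {"op": "carry_out", "data": {
  "motion": [
    [0,0,0,0,0,1,-1],
    [0,0,0,0.1,0,2,-1]
  ]
}}

```text
clock: 24.95
position: [514.7, 22.7, 104.9]
ee_rot: [-0.124, 0.992, -0.0, 0.001]
contact_force: [-2.7, 0.5, 7.1]
gripper_width: -0.1
grasp_force: 3.6
```

>>> {"op": "carry_out", "data": {
  "motion": [
    [0,0,0,0,0,1,-1],
    [0,0,0,0.1,0,2,-1]
  ]
}}

```text
clock: 25.2
position: [514.5, 22.6, 102.8]
ee_rot: [-0.124, 0.992, -0.0, 0.0]
contact_force: [-2.5, 0.3, 7.7]
gripper_width: -0.2
grasp_force: 3.6
```

>>> {"op": "carry_out", "data": {
  "motion": [
    [0,0,0,0,0,1,-1],
    [0,0,0,0.1,0,2,-1]
  ]
}}

```text
clock: 25.45
position: [514.4, 22.5, 100.7]
ee_rot: [-0.124, 0.992, -0.0, 0.0]
contact_force: [-2.1, -0.4, 8.2]
gripper_width: 0.4
grasp_force: 3.6
```

>>> {"op": "carry_out", "data": {
  "motion": [
    [0,0,0,0,0,1,-1],
    [0,0,0,0,0,2,-1]
  ]
}}

```text
clock: 25.7
position: [514.2, 22.5, 98.7]
ee_rot: [-0.124, 0.992, -0.0, 0.0]
contact_force: [-2.5, 0.1, 7.0]
gripper_width: 0.2
grasp_force: 3.6
```

>>> {"op": "carry_out", "data": {
  "motion": [
    [0,0,0,0,0,1,-1],
    [0,0,0,0,0,2,-1]
  ]
}}

```text
clock: 25.95
position: [514.0, 22.5, 96.6]
ee_rot: [-0.124, 0.992, -0.0, -0.0]
contact_force: [-3.5, -0.0, 7.6]
gripper_width: -0.2
grasp_force: 3.6
```

>>> {"op": "carry_out", "data": {
  "motion": [
    [0,0,0,0,0,1,-1],
    [0,0,0,0,0,2,-1]
  ]
}}

```text
clock: 26.2
position: [513.9, 22.4, 94.6]
ee_rot: [-0.124, 0.992, -0.0, -0.0]
contact_force: [-4.1, -0.2, 7.3]
gripper_width: 0.2
grasp_force: 3.6
```

>>> {"op": "carry_out", "data": {
  "motion": [
    [0,0,0,0,0,1,-1],
    [0,0,0,0,0,2,-1]
  ]
}}

```text
clock: 26.45
position: [513.8, 22.4, 92.5]
ee_rot: [-0.124, 0.992, -0.0, -0.0]
contact_force: [-3.3, -0.4, 7.4]
gripper_width: -0.0
grasp_force: 3.7
```

>>> {"op": "carry_out", "data": {
  "motion": [
    [0,0,0,0,0,1,-1],
    [0,0,0,0,0,2,-1]
  ]
}}

```text
clock: 26.7
position: [513.8, 22.4, 90.5]
ee_rot: [-0.124, 0.992, -0.0, -0.0]
contact_force: [-3.5, 0.2, 8.6]
gripper_width: 0.3
grasp_force: 3.9
```

>>> {"op": "carry_out", "data": {
  "motion": [
    [0,0,0,0,0,1,-1],
    [0,0,0,0,0,2,-1]
  ]
}}

```text
clock: 26.95
position: [513.8, 22.4, 88.8]
ee_rot: [-0.124, 0.992, -0.0, -0.0]
contact_force: [-4.5, -0.6, 10.6]
gripper_width: 0.1
grasp_force: 5.6
```

Contact with the holder began near z 90.5. Another 2 mm should give about 10 N.

>>> {"op": "carry_out", "data": {
  "motion": [
    [0,0,0,0,0,1,-1],
    [0,0,0,0,0,2,-1]
  ]
}}

```text
clock: 27.2
position: [513.7, 22.4, 87.4]
ee_rot: [-0.124, 0.992, -0.0, -0.0]
contact_force: [-6.6, 0.9, 15.3]
gripper_width: 0.1
grasp_force: 7.6
```

```bash
python3 - <<'E'
from h import *
s=read_state(); print(s['position'],s['contact_force'],s['grasp_force'])
E
```

```text
[513.73947392  22.36107876  87.39741861] [-6.55795185  0.89092786 15.25447695] 7.59715729393065
```

>>> {"op": "carry_out", "data": {
  "motion": [
    [0,0,0,0,0,-4,-1],
    [0,0,0,0,0,-12,-1],
    [0,0,0,0,0,-40,-1],
    [0,0,0,0,0,-90,-1],
    [0,0,0,0,0,-90,-1]
  ]
}}

```text
clock: 27.82
position: [517.0, 23.1, 179.9]
ee_rot: [-0.124, 0.992, 0.001, 0.005]
contact_force: [1.0, -0.4, -0.3]
gripper_width: 0.1
grasp_force: 0.0
```

>>> {"op": "carry_out", "data": {
  "motion": [
    [0,0,0,0,0,0,-1],
    [0,0,0,0,0,0,-1],
    [0,0,0,0,0,0,-1]
  ]
}}

```text
clock: 28.2
position: [513.8, 22.1, 174.4]
ee_rot: [-0.124, 0.992, -0.0, -0.001]
contact_force: [0.5, 0.3, -0.6]
gripper_width: 0.2
grasp_force: 0.0
```

```bash
python3 - <<'E'
from h import *
s=read_state(); print(s['position'],s['contact_force'],s['grasp_force'])
print(job_done())
E
```

```text
[513.77058445  22.13598556 174.44047636] [ 0.54148967  0.29622761 -0.58906846] 0.0
the job is handed in; nothing more can be done
None
```

I handed the job in at about 28 s (verdict not shown): the lampholder stands on the anvil, the bolt is out with its handle down in the far notch, and I estimate the foot grips it with 10–13 N, a figure inferred from paddle travel and push force rather than measured directly.

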